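# Change over the packs in a battery charging dock

## Robot

A 6-joint arm with a two-finger parallel gripper is mounted at the origin on the work surface. World frame = base frame: x ahead of the robot, y to its left, z up, the work surface at z = 0. Lengths are in m, angles in degrees, forces in N, time in s.
With the tool pointing down it reaches from about 0.325 to 0.85 m from the base axis. Payload 15.5 kg.
Tool frame: the origin (TCP) lies at the very end of the fingers, on their centre line; the grasp point (between the pads) lies arm.grip_depth behind it (arm.grip_depth is the distance from the TCP to the grasp point, in m); z points along the fingers, y is the line along which they close (so a half turn about z gives the same grasp; the last joint's range is limited). The gripper opens to 91 mm and grips with 3 to 60 N. Pads are 32 mm wide; open, the fingers measure 118 mm over their backs; the gripper's body (76 mm by 178 mm) begins 60 mm behind the grasp point.
Start: joints at [-70.732, 28.281, 77.091, -0, 74.628, -5.472], TCP at [0.262, -0.568, 0.214] pointing down, gripper open.
Joint ranges: [-166.48, 166.48], [-47.26, 123.95], [12.59, 153.08], [-70.14, 250.14], [6.76, 159.57], [-176.63, 176.63]. Speed limits (degrees/s): [108.29, 108.29, 147.25, 172.46, 172.46, 172.46].

## Interface

Orientations are given as a 3x3 rotation matrix whose columns are the frame's x, y, z axes.
In Python, from rig import arm gives the robot as it stands. Calls block until the motion is done:
- arm.move_to(position, orientation): joint-space move of the TCP to a pose.
- arm.move_l(position, orientation=None, feed=0.15): straight line of the TCP; orientation=None keeps the orientation; feed is the mean speed in m/s.
- arm.move_joints(angles): joint-space move.
- arm.grip(opening): finger opening in m; the grip force is fixed at half the most; returns when the fingers have stopped.
- arm.sleep(seconds).
- arm.solve_ik(position, orientation): joint angles nearest the present ones, or None.
- arm.snapshot(name): name is "scene" or "side" or "wrist"; returns the picture (384x512x3 uint8, red, green, blue); there is no depth.
- arm.get_calibration(name): a dict with "intrinsics" (3x3 intrinsics, pixels), "cam_to_world" (4x4, takes a point from camera to world coordinates). Camera axes: x right, y down, z forward; pixel columns grow to the right and rows downward; lengths in m; the calibration is good to about 2 mm. A picture is of the moment at which its call begins: read the wrist's pose just before it. get_calibration takes no time and is no camera call; for the wrist camera it gives the pose at the moment of the call.
A pose or a line that the arm cannot do raises arm.Unreachable and nothing moves.
- arm.sign_off(): hands the job in; it is judged then, once.
Readings, each from a call of its own:
- arm.current_t(): time.
- arm.current_joint_positions(): joint angles.
- arm.current_dq(): joint speeds.
- arm.current_tau(): joint torques, N m.
- arm.current_ee_pos(): TCP position.
- arm.current_tool_rot(): TCP orientation.
- arm.current_force(): force on the tool from outside, world axes, zero at the start.
- arm.current_torque(): the same for the moment, N m.
- arm.current_width(): finger opening in m.
- arm.current_grasp_force(): force on a finger pad.
Only numpy, scipy, OpenCV 4.12 (cv2) and the standard library are available. Lean on these libraries where they do the work, as an engineer would, in place of code of your own. Each camera call takes 0.05 s, during which the arm holds its last target. There are 200 camera calls.

## Task

Change over the battery charging dock: open its clear cover, take out every charged pack and lay it flat on the floor of the grey tray, packs side by side and not stacked, and seat every flat pack from the mat fully home, flat and square, in a pocket of its own with its nose to the contacts. Only when all are in, shut the cover completely, then fold the wire clamp fully down over it, and then press the start button right in and let it go. Leave the phone, screwdriver and jar where they are.

Things in the scene. Friction and masses are not known exactly. Their poses are not given: they have to be found in the camera images.
- full0: Charged battery pack, starts in a dock pocket (1 or 2 of three present), same make as the flat ones: 70 x 44 x 12 mm, about 80 g, black, bronze top, white label patch; terminal nose (20 mm wide, 6 long, 8 high) amid its +x end. Origin: centre of the underside of the 70 x 44 block; x along the 70 mm to the nose, y across, z up. None if absent or held
- full1: Charged battery pack, starts in a dock pocket (1 or 2 of three present), same make as the flat ones: 70 x 44 x 12 mm, about 80 g, black, bronze top, white label patch; terminal nose (20 mm wide, 6 long, 8 high) amid its +x end. Origin: centre of the underside of the 70 x 44 block; x along the 70 mm to the nose, y across, z up. None if absent or held
- full2: Charged battery pack, starts in a dock pocket (1 or 2 of three present), same make as the flat ones: 70 x 44 x 12 mm, about 80 g, black, bronze top, white label patch; terminal nose (20 mm wide, 6 long, 8 high) amid its +x end. Origin: centre of the underside of the 70 x 44 block; x along the 70 mm to the nose, y across, z up. None if absent or held
- flat0: Flat battery pack, waits on the grey mat (2 or 3 of four present): 70 x 44 x 12 mm, about 80 g, black, bronze top, white label patch; terminal nose (20 mm wide, 6 long, 8 high) amid its +x end. Origin: centre of the underside of the 70 x 44 block; x along the 70 mm to the nose, y across, z up. None if absent or held
- flat1: Flat battery pack, waits on the grey mat (2 or 3 of four present): 70 x 44 x 12 mm, about 80 g, black, bronze top, white label patch; terminal nose (20 mm wide, 6 long, 8 high) amid its +x end. Origin: centre of the underside of the 70 x 44 block; x along the 70 mm to the nose, y across, z up. None if absent or held
- flat2: Flat battery pack, waits on the grey mat (2 or 3 of four present): 70 x 44 x 12 mm, about 80 g, black, bronze top, white label patch; terminal nose (20 mm wide, 6 long, 8 high) amid its +x end. Origin: centre of the underside of the 70 x 44 block; x along the 70 mm to the nose, y across, z up. None if absent or held
- flat3: Flat battery pack, waits on the grey mat (2 or 3 of four present): 70 x 44 x 12 mm, about 80 g, black, bronze top, white label patch; terminal nose (20 mm wide, 6 long, 8 high) amid its +x end. Origin: centre of the underside of the 70 x 44 block; x along the 70 mm to the nose, y across, z up. None if absent or held
- pocket0 (a point): Centre of the floor of the dock's right (-y) pocket; axes are the dock's: x away from the robot to the contacts and hinge, y left, z up. Floor 20 mm above the bench; pocket walls stand 8 mm above it, 5 mm thick; pocket 73 x 47 mm (1.5 mm play all round). A seated pack's origin is at this point, its top 4 mm above the walls
- pocket1 (a point): The same for the middle pocket, 82 mm to the left. The far (+x) wall of each pocket has a 24 mm slot for the pack's nose, so a pack goes in only with its nose to +x; the side walls leave a 43 mm gap in the middle, down to the floor, for the fingers
- pocket2 (a point): The same for the left (+y) pocket, another 82 mm to the left
- tray: Fixed grey open tray for charged packs, 150 (x) x 220 (y) x 22 mm outside, walls and floor 4 mm; origin at the centre of its underside, so its floor is at z = 4 mm. Room for two packs side by side along y. Lies left or right of the dock; the mat with the flat packs lies on the other side
- mat: Grey flat mat 240 x 230 mm, 1 mm thick, merely marked on the bench (packs on it have their undersides at bench height); origin at its centre
- cover (a joint): Angle (rad) of the dock's clear hinged cover, a plate 135 (x) x 262 (y) x 5 mm: 0 = shut, lying level (36 to 41 mm above the bench), grows as it opens upward and away from the robot, at most 2.1 (leaning back). Starts at 0 to 0.3. Stiff hinge: stays where it is left; about 2 N at the bar moves it
- cover_bar (a point): Middle of the cover's handle: a level round steel bar along the dock's y, 10 mm thick, 58 mm free between two stubs, 30 mm beyond the cover's free edge, 165 mm from the hinge; pinch it from above (fingers apart along the dock's x), it turns in the fingers. 38 mm above the bench when shut. Axes turn with the cover
- cover_hinge (a point): Point on the dock, on the bar's arc centre: 165 mm from cover_bar in the dock's xz plane. Axes are the dock's. With the cover at angle a, cover_bar is at (-0.165 cos a, 0, 0.165 sin a) from here
- bail (a joint): Angle (rad) of the U-shaped wire clamp at the front right of the dock: 0 = down, its cross bar lying level over the cover; grows as it is thrown up and back towards the robot, at most 2.3; starts at 1.65 to 1.95. Friction hinge, stays where it is left; about 2 N at the bar moves it
- bail_bar (a point): Middle of the clamp's cross bar, a black round bar along the dock's y, 12 mm thick, 54 mm free between the two 8 mm side wires, 85 mm from the pivot. Can be pinched from above or pushed; when down it is 48 mm above the bench, 7 mm above the shut cover, so finish by pressing on it from above. Axes turn with the clamp
- bail_hinge (a point): Point on the clamp's pivot line. Axes are the dock's. With the clamp at angle a, bail_bar is at (0.085 cos a, 0, 0.085 sin a) from here
- start (a joint): Travel (m) of the white round start button, 24 mm across, on the dock's front ledge between the clamp and the cover's handle: 0 = up, 0.006 = fully in, springs back; 5 N presses it fully
- start_top (a point): Centre of the button's top
- phone: Bystander: phone lying face up, 75 x 160 x 9 mm, beyond the dock; origin at the centre of its underside
- screwdriver: Bystander: screwdriver 160 mm long lying on the far right; origin at the middle of its underside
- jar: Bystander: clear screw jar, 52 mm across, 60 mm high, far left; origin under its centre
Mind the look-alikes: they are no part of the job. Leave any blue or purple look-alike of the flat3 alone.

How it is judged (in metres and radians):
On the way, in this order (a step that is already met when the one before it is completed fails the run):
1. With the cover open, all charged packs lie in the tray and all flat packs are seated in pockets (((horizontal distance between flat0 and pocket0 below 0.004 m and z of flat0 in the frame of pocket0 between -0.003 and 0.0025 m and angle between the x axis of flat0 and the x axis of pocket0, either way round below 0.08 rad and angle between flat0's own z axis and vertical below 0.05 rad) or (horizontal distance between flat0 and pocket1 below 0.004 m and z of flat0 in the frame of pocket1 between -0.003 and 0.0025 m and angle between the x axis of flat0 and the x axis of pocket1, either way round below 0.08 rad and angle between flat0's own z axis and vertical below 0.05 rad) or (horizontal distance between flat0 and pocket2 below 0.004 m and z of flat0 in the frame of pocket2 between -0.003 and 0.0025 m and angle between the x axis of flat0 and the x axis of pocket2, either way round below 0.08 rad and angle between flat0's own z axis and vertical below 0.05 rad)) and ((horizontal distance between flat1 and pocket0 below 0.004 m and z of flat1 in the frame of pocket0 between -0.003 and 0.0025 m and angle between the x axis of flat1 and the x axis of pocket0, either way round below 0.08 rad and angle between flat1's own z axis and vertical below 0.05 rad) or (horizontal distance between flat1 and pocket1 below 0.004 m and z of flat1 in the frame of pocket1 between -0.003 and 0.0025 m and angle between the x axis of flat1 and the x axis of pocket1, either way round below 0.08 rad and angle between flat1's own z axis and vertical below 0.05 rad) or (horizontal distance between flat1 and pocket2 below 0.004 m and z of flat1 in the frame of pocket2 between -0.003 and 0.0025 m and angle between the x axis of flat1 and the x axis of pocket2, either way round below 0.08 rad and angle between flat1's own z axis and vertical below 0.05 rad)) and ((horizontal distance between flat2 and pocket0 below 0.004 m and z of flat2 in the frame of pocket0 between -0.003 and 0.0025 m and angle between the x axis of flat2 and the x axis of pocket0, either way round below 0.08 rad and angle between flat2's own z axis and vertical below 0.05 rad) or (horizontal distance between flat2 and pocket1 below 0.004 m and z of flat2 in the frame of pocket1 between -0.003 and 0.0025 m and angle between the x axis of flat2 and the x axis of pocket1, either way round below 0.08 rad and angle between flat2's own z axis and vertical below 0.05 rad) or (horizontal distance between flat2 and pocket2 below 0.004 m and z of flat2 in the frame of pocket2 between -0.003 and 0.0025 m and angle between the x axis of flat2 and the x axis of pocket2, either way round below 0.08 rad and angle between flat2's own z axis and vertical below 0.05 rad)) and ((horizontal distance between flat3 and pocket0 below 0.004 m and z of flat3 in the frame of pocket0 between -0.003 and 0.0025 m and angle between the x axis of flat3 and the x axis of pocket0, either way round below 0.08 rad and angle between flat3's own z axis and vertical below 0.05 rad) or (horizontal distance between flat3 and pocket1 below 0.004 m and z of flat3 in the frame of pocket1 between -0.003 and 0.0025 m and angle between the x axis of flat3 and the x axis of pocket1, either way round below 0.08 rad and angle between flat3's own z axis and vertical below 0.05 rad) or (horizontal distance between flat3 and pocket2 below 0.004 m and z of flat3 in the frame of pocket2 between -0.003 and 0.0025 m and angle between the x axis of flat3 and the x axis of pocket2, either way round below 0.08 rad and angle between flat3's own z axis and vertical below 0.05 rad)) and x of full0 in the frame of tray between -0.06 and 0.06 m and y of full0 in the frame of tray between -0.095 and 0.095 m and z of each of full0, full1, full2 in the frame of tray below 0.009 m and angle between each of full0, full1, full2's own z axis and vertical below 0.08 rad and x of full1 in the frame of tray between -0.06 and 0.06 m and y of full1 in the frame of tray between -0.095 and 0.095 m and x of full2 in the frame of tray between -0.06 and 0.06 m and y of full2 in the frame of tray between -0.095 and 0.095 m and value of joint cover above 0.8 rad), for 0.2 s.
2. The cover is shut with the clamp still up (value of joint cover below 0.04 rad and value of joint bail above 0.5 rad), for 0.2 s.
3. The clamp is folded down over the shut cover (value of joint cover below 0.04 rad and value of joint bail below 0.08 rad), for 0.2 s.
4. The start button is pressed in (value of joint start above 0.0045 m), for 0.1 s.
5. The start button is let go (value of joint start below 0.0015 m), for 0.1 s.
At the end, for the whole second after the job is handed in: Every flat pack lies in a pocket (within 4 mm of its centre, its underside within 2.5 mm of the floor, square within 0.08 rad), every charged pack lies flat on the tray's floor, all at rest; cover shut (below 0.04 rad), clamp down (below 0.08 rad), button released (all of step 3 and ((horizontal distance between flat0 and pocket0 below 0.004 m and z of flat0 in the frame of pocket0 between -0.003 and 0.0025 m and angle between the x axis of flat0 and the x axis of pocket0, either way round below 0.08 rad and angle between flat0's own z axis and vertical below 0.05 rad) or (horizontal distance between flat0 and pocket1 below 0.004 m and z of flat0 in the frame of pocket1 between -0.003 and 0.0025 m and angle between the x axis of flat0 and the x axis of pocket1, either way round below 0.08 rad and angle between flat0's own z axis and vertical below 0.05 rad) or (horizontal distance between flat0 and pocket2 below 0.004 m and z of flat0 in the frame of pocket2 between -0.003 and 0.0025 m and angle between the x axis of flat0 and the x axis of pocket2, either way round below 0.08 rad and angle between flat0's own z axis and vertical below 0.05 rad)) and ((horizontal distance between flat1 and pocket0 below 0.004 m and z of flat1 in the frame of pocket0 between -0.003 and 0.0025 m and angle between the x axis of flat1 and the x axis of pocket0, either way round below 0.08 rad and angle between flat1's own z axis and vertical below 0.05 rad) or (horizontal distance between flat1 and pocket1 below 0.004 m and z of flat1 in the frame of pocket1 between -0.003 and 0.0025 m and angle between the x axis of flat1 and the x axis of pocket1, either way round below 0.08 rad and angle between flat1's own z axis and vertical below 0.05 rad) or (horizontal distance between flat1 and pocket2 below 0.004 m and z of flat1 in the frame of pocket2 between -0.003 and 0.0025 m and angle between the x axis of flat1 and the x axis of pocket2, either way round below 0.08 rad and angle between flat1's own z axis and vertical below 0.05 rad)) and ((horizontal distance between flat2 and pocket0 below 0.004 m and z of flat2 in the frame of pocket0 between -0.003 and 0.0025 m and angle between the x axis of flat2 and the x axis of pocket0, either way round below 0.08 rad and angle between flat2's own z axis and vertical below 0.05 rad) or (horizontal distance between flat2 and pocket1 below 0.004 m and z of flat2 in the frame of pocket1 between -0.003 and 0.0025 m and angle between the x axis of flat2 and the x axis of pocket1, either way round below 0.08 rad and angle between flat2's own z axis and vertical below 0.05 rad) or (horizontal distance between flat2 and pocket2 below 0.004 m and z of flat2 in the frame of pocket2 between -0.003 and 0.0025 m and angle between the x axis of flat2 and the x axis of pocket2, either way round below 0.08 rad and angle between flat2's own z axis and vertical below 0.05 rad)) and ((horizontal distance between flat3 and pocket0 below 0.004 m and z of flat3 in the frame of pocket0 between -0.003 and 0.0025 m and angle between the x axis of flat3 and the x axis of pocket0, either way round below 0.08 rad and angle between flat3's own z axis and vertical below 0.05 rad) or (horizontal distance between flat3 and pocket1 below 0.004 m and z of flat3 in the frame of pocket1 between -0.003 and 0.0025 m and angle between the x axis of flat3 and the x axis of pocket1, either way round below 0.08 rad and angle between flat3's own z axis and vertical below 0.05 rad) or (horizontal distance between flat3 and pocket2 below 0.004 m and z of flat3 in the frame of pocket2 between -0.003 and 0.0025 m and angle between the x axis of flat3 and the x axis of pocket2, either way round below 0.08 rad and angle between flat3's own z axis and vertical below 0.05 rad)) and x of full0 in the frame of tray between -0.06 and 0.06 m and y of full0 in the frame of tray between -0.095 and 0.095 m and z of each of full0, full1, full2 in the frame of tray below 0.009 m and angle between each of full0, full1, full2's own z axis and vertical below 0.08 rad and x of full1 in the frame of tray between -0.06 and 0.06 m and y of full1 in the frame of tray between -0.095 and 0.095 m and x of full2 in the frame of tray between -0.06 and 0.06 m and y of full2 in the frame of tray between -0.095 and 0.095 m and linear speed of each of full0, full1, full2, flat0, flat1, flat2, flat3 below 0.02 m/s and value of joint start below 0.0015 m); the robot touches nothing.
It fails at once if the phone is pushed more than 3 cm from its place (distance of phone from where it was at the start of the episode above 0.03 m).
It fails at once if the screwdriver is pushed more than 3 cm from its place (distance of screwdriver from where it was at the start of the episode above 0.03 m).
It fails at once if the jar is pushed more than 3 cm from its place (distance of jar from where it was at the start of the episode above 0.03 m).
Of full0, full1, full2 only 1 to 2 are there at a start; the rules pass over those that are not, and their reading is None.
Of flat0, flat1, flat2, flat3 only 2 to 3 are there at a start; the rules pass over those that are not, and their reading is None.
At some moment in a run one of flat0, flat1, flat2, flat3 may be knocked a few centimetres aside while the robot is not near it.
Once in a run the grip may slacken for a moment while it holds something.
It also fails if it takes over 210 s, if anything falls off the work surface, if the arm or the gripper's body presses on something with over 40 N, if the wrist force passes 120 N, or if a joint passes its speed limit or range.

## Working session

There is one attempt and no reset: what is moved stays moved. The work goes in short steps, each a Python script; the robot and the scene stay as the last script left them, time stands still between calls to the robot, and variables do not carry over. Pictures are saved under pics/ and viewed, at most 15 in all, crops included, and the job is handed in when it is done.

```bash
ls; mkdir -p pics; python3 - <<'E'
from rig import arm
import cv2,numpy as np
for n in("scene","side"):
    im=arm.snapshot(n); cv2.imwrite(f"pics/{n}0.png",cv2.resize(im[:,:,::-1],(800,600),interpolation=cv2.INTER_CUBIC))
    c=arm.get_calibration(n);print(n,np.round(c["intrinsics"],1).tolist(),np.round(c["cam_to_world"],3).tolist())
c=arm.get_calibration("wrist");print(np.round(c["intrinsics"],1).tolist(),np.round(c["cam_to_world"],3).tolist())
print(arm.grip_depth,arm.current_tool_rot(),arm.current_t())
E
```

```text
pics
scene [[375.9, 0.0, 254.3], [0.0, 375.9, 190.8], [0.0, 0.0, 1.0]] [[0.589, 0.527, -0.612, 1.298], [0.808, -0.373, 0.456, -0.47], [0.013, -0.764, -0.646, 0.792], [0.0, 0.0, 0.0, 1.0]]
side [[375.3, 0.0, 258.1], [0.0, 375.3, 193.7], [0.0, 0.0, 1.0]] [[-0.96, -0.162, 0.229, 0.298], [-0.281, 0.533, -0.798, 1.107], [0.007, -0.83, -0.557, 0.787], [0.0, 0.0, 0.0, 1.0]]
[[302.6, 0.0, 252.2], [0.0, 302.6, 189.8], [0.0, 0.0, 1.0]] [[0.419, -0.871, -0.257, 0.334], [-0.908, -0.402, -0.118, -0.533], [-0.0, 0.283, -0.959, 0.384], [0.0, 0.0, 0.0, 1.0]]
0.0188 [[ 9.08207053e-01  4.18520973e-01 -3.78142802e-04]
 [ 4.18521135e-01 -9.08206470e-01  1.03323784e-03]
 [ 8.89999683e-05 -1.09665465e-03 -9.99999395e-01]] 0.1
```

View pics/scene0.png

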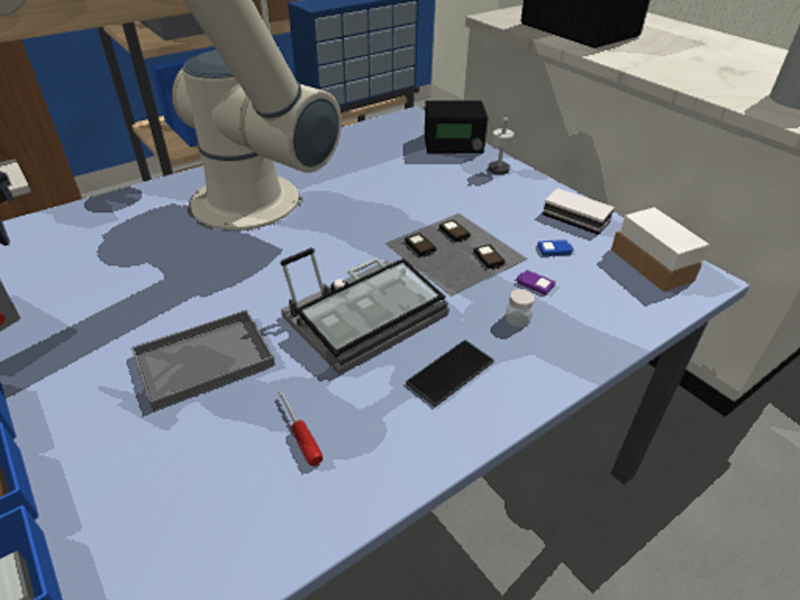

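View pics/side0.png

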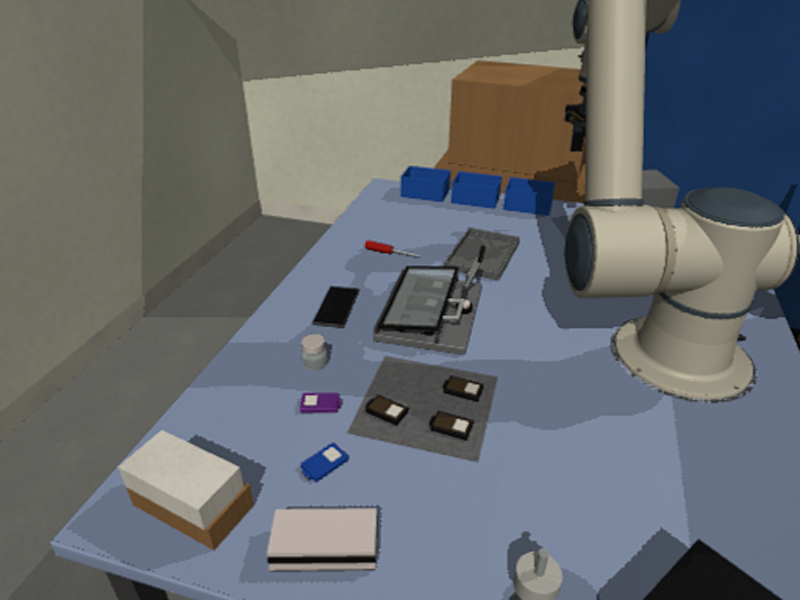

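The scene picture shows the dock at about (365,310) with the clamp up at (300,265). The tray is at (205,360), and three bronze/black packs lie on the mat at (420,243), (453,229) and (488,255). The blue and purple look-alikes lie off the mat. The side view agrees.

```bash
cat > h.py <<'E'
from rig import arm
import cv2,numpy as np
from numpy import cos,sin,array as A
def ray(K,T,uv,z):
    d=T[:3,:3]@np.linalg.solve(K,[uv[0],uv[1],1]); o=T[:3,3]; return o+d*(z-o[2])/d[2]
def pix(name,uv,z,s=1.5625):
    c=arm.get_calibration(name); return ray(c["intrinsics"],c["cam_to_world"],A(uv)/s,z)
def proj(K,T,p):
    q=np.linalg.inv(T)@np.append(p,1); q=K@q[:3]; return q[:2]/q[2]
def R(psi,tilt=0):
    "tool down, closing (y) axis at angle psi (deg) in the xy plane; tilt about closing axis"
    p=np.radians(psi); y=A([cos(p),sin(p),0]); z=A([0,0,-1.]); x=np.cross(y,z); M=np.c_[x,y,z]
    if tilt: M=cv2.Rodrigues(y*np.radians(tilt))[0]@M
    return M
def best(p,psi):
    "choose half-turn with joint6 nearest the middle"
    c=[]
    for q in(psi,psi+180):
        j=arm.solve_ik(p,R(q))
        if j is not None:c.append((abs(j[5]),q))
    return min(c)[1]
def wrist(name,scale=1.5625):
    c=arm.get_calibration("wrist"); im=arm.snapshot("wrist")
    np.savez(f"pics/{name}.npz",K=c["intrinsics"],T=c["cam_to_world"],im=im)
    cv2.imwrite(f"pics/{name}.png",cv2.resize(im[:,:,::-1],None,fx=scale,fy=scale,interpolation=cv2.INTER_CUBIC))
def wpix(name,uv,z,s=1.5625):
    d=np.load(f"pics/{name}.npz"); return ray(d["K"],d["T"],A(uv)/s,z)
E
python3 - <<'E'
from h import *
for uv,z in [((420,243),.01),((453,229),.01),((488,255),.01),((135,350),.02),((272,355),.02),((248,315),.02),((155,405),.02),((458,214),0),((526,258),0),((330,352),.04),((445,298),.04),((403,262),.04),((300,258),.13)]:
    print(uv,np.round(pix("scene",uv,z),3))
c=arm.get_calibration("wrist");T=np.eye(4);T[:3,:3]=arm.current_tool_rot();T[:3,3]=arm.current_ee_pos()
print(np.round(np.linalg.inv(T)@c["cam_to_world"],3))
E
```

```text
(420, 243) [0.427 0.242 0.01 ]
(453, 229) [0.426 0.343 0.01 ]
(488, 255) [0.553 0.339 0.01 ]
(135, 350) [ 0.408 -0.403  0.02 ]
(272, 355) [ 0.564 -0.205  0.02 ]
(248, 315) [ 0.439 -0.194  0.02 ]
(155, 405) [ 0.556 -0.416  0.02 ]
(458, 214) [0.37  0.408 0.   ]
(526, 258) [0.602 0.413 0.   ]
(330, 352) [ 0.636 -0.125  0.04 ]
(445, 298) [0.639 0.139 0.04 ]
(403, 262) [0.495 0.142 0.04 ]
(300, 258) [ 0.469 -0.084  0.13 ]
[[ 0.    -0.959 -0.283  0.08 ]
 [ 1.     0.     0.001 -0.001]
 [-0.001 -0.283  0.959 -0.171]
 [ 0.     0.     0.     1.   ]]
```

```bash
python3 - <<'E'
from h import *
for n,p in(("w1",[.5,.0,.27]),("w2",[.43,.28,.22])):
    for q in (90,-90):
        j=arm.solve_ik(p,R(q)); print(n,q,None if j is None else np.round(j,0))
    arm.move_to(p,R(90)); wrist(n)
    c=arm.get_calibration("wrist");print(np.round(c["cam_to_world"][:3,3],3))
print(arm.current_t())
E
```

```text
w1 90 [ -7.  15.  90.  -0.  75. -97.]
w1 -90 [-7. 15. 90. -0. 75. 83.]
[0.419 0.    0.441]
w2 90 [ 26.  19.  92.  -0.  69. -64.]
w2 -90 [ 26.  19.  92.  -0.  69. 116.]
[0.35  0.28  0.391]
3.5333
```

View pics/w1.png

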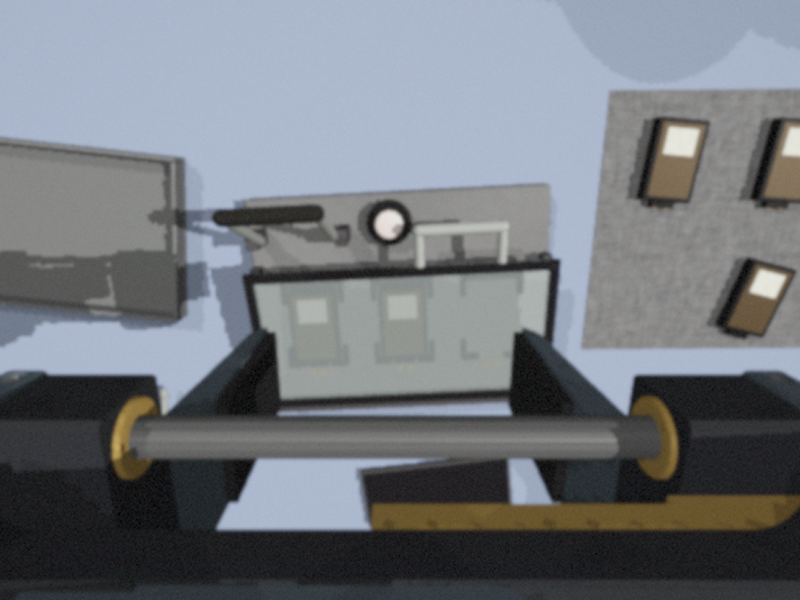

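View pics/w2.png

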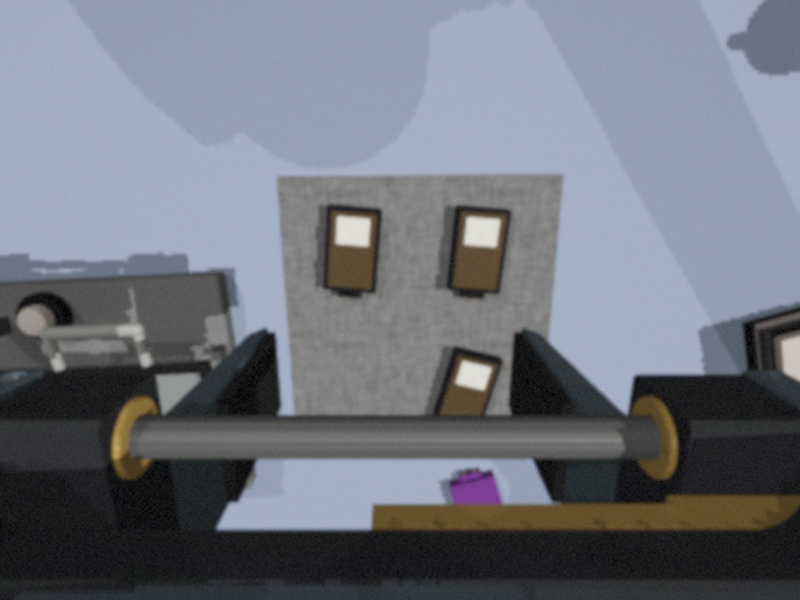

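w1 shows the following:
- **Dock:** clamp bar at (268,215) up, button at (388,222), cover handle bar at (462,228).
- **Cover:** front corners at (246,275) and (557,263).
- **Charged packs:** in the left and middle pockets, at (315,328) and (403,322). The right pocket (490,320) is empty.

w2 shows three flat packs at (351,250), (480,250) and (470,385), all with noses pointing away from the robot.

```bash
python3 - <<'E'
from h import *
im=np.load("pics/w1.npz")["im"][115:265,130:370,::-1]
cv2.imwrite("pics/w1c.png",cv2.resize(im,(792,495),interpolation=cv2.INTER_CUBIC))
E
```

```text
(no output)
```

View pics/w1c.png

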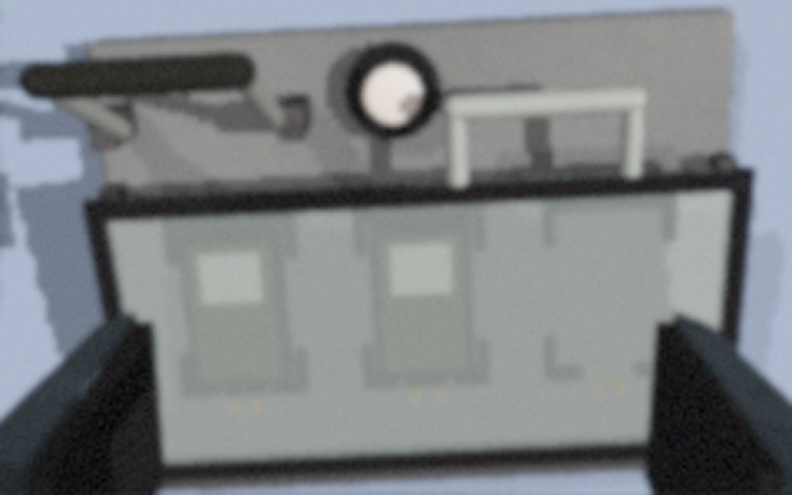

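```bash
cat >> h.py <<'E'
def crop(uv,s=3.3,o=(130,115)): return A(uv)/s+A(o)
def dock2w(P,v): # P=x,y,yaw of hinge (cover centre)
    c,s=cos(P[2]),sin(P[2]); return A([P[0]+c*v[0]-s*v[1],P[1]+s*v[0]+c*v[1],v[2]])
E
python3 - <<'E'
from h import *
from scipy.optimize import least_squares
d=np.load("pics/w1.npz");K,T=d["K"],d["T"]
def lid(P,r,y,n): a=P[3]; return dock2w(P,[-r*cos(a)+n*sin(a),y,.038+r*sin(a)+n*cos(a)])
def res(P):
    e=[]
    for y,uv in((-.131,(86,205)),(.131,(752,172))): e+=list(proj(K,T,lid(P,.135,y,.003))-crop(uv))
    for y,uv in((P[4]-.029-.004,(447,103)),(P[4]+.033,(645,97))): e+=list(proj(K,T,lid(P,.165,y,0))-crop(uv))
    p=A([proj(K,T,lid(P,0,y,.003)) for y in(-.1,.09)])
    for uv in((165,478),(645,458)):
        q=crop(uv); e.append(q[1]-np.interp(q[0],p[:,0],p[:,1]))
    return e
s=least_squares(res,[.62,0,0.05,.1,.05]);print(np.round(s.x,4),np.round(s.fun,1))
P=s.x;print("bar",lid(P,.165,P[4],0), "dock front corner", [wpix("w1",crop(u),z,1) for u,z in(((93,45),.02),((730,12),.02))])
print("clampbar ends",[wpix("w1",crop(u),.131,1) for u in((25,80),(250,70))])
print("button",wpix("w1",crop((393,95)),.03,1))
print("pockets labels",[wpix("w1",crop(u),.032,1) for u in((230,277),(420,269))])
E
```

```text
[0.6391 0.0117 0.052  0.1546 0.0503] [-1.1 -0.5  1.  -1.   3.6  1.3 -3.5  0.3  0.1  0.1]
bar [0.47364517 0.05345619 0.06341344] dock front corner [array([ 0.45580756, -0.12923476,  0.02      ]), array([0.44274529, 0.13367804, 0.02      ])]
clampbar ends [array([ 0.45675929, -0.11706598,  0.131     ]), array([ 0.45377356, -0.04751767,  0.131     ])]
button [ 0.47526002 -0.00475946  0.03      ]
pockets labels [array([ 0.55313871, -0.07526693,  0.032     ]), array([0.54958548, 0.00655933, 0.032     ])]
```

```bash
python3 - <<'E'
from h import *
th=2.8; b=A([.4736,.0535,.0634])
p=b+[0,0,.09]
arm.grip(.030)
q=best(p,th); print(q)
arm.move_to(p,R(q)); 
arm.move_l(b-[0,0,.015],feed=.1); print(arm.current_force(),arm.current_ee_pos())
arm.grip(0); print("w",arm.current_width(),arm.current_grasp_force(),arm.current_force(),arm.current_ee_pos())
wrist("g1")
E
```

```text
2.8
[ 0.76089763  0.02361727 -0.59682885] [0.47390483 0.05354717 0.0488349 ]
w 0.009130235355201589 29.99978542327881 [ 5.86257586  0.58526276 -1.45776459] [0.47480269 0.05350746 0.04875203]
```

View pics/g1.png

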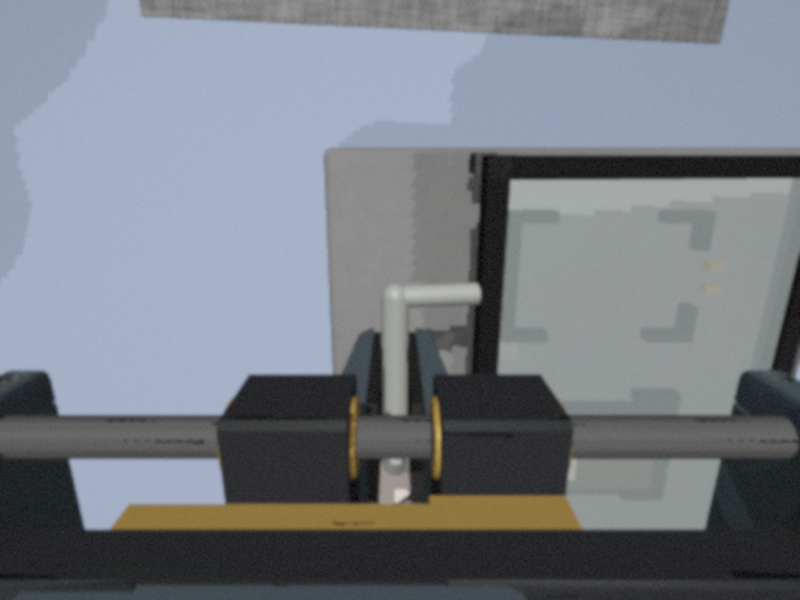

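The bar is between the fingers at (395,370), and the width of 9 mm matches it. I'll swing the cover open along its arc.

```bash
python3 - <<'E'
from h import *
th=np.radians(2.8); ux=A([cos(th),sin(th),0])
p0=arm.current_ee_pos(); a0=.1546
for a in np.arange(.25,1.86,.1):
    d=.165*(cos(a0)-cos(a))*ux+A([0,0,.165*(sin(a)-sin(a0))])
    arm.move_l(p0+d,feed=.1); f=arm.current_force(); print(round(a,2),np.round(f,1),round(arm.current_width(),4))
    if np.linalg.norm(f)>45: break
E
```

```text
0.25 [-0.4  0.1 -0.5] 0.009
0.35 [-3.1 -0.7  0.4] 0.0094
0.45 [-6.4 -0.7  3. ] 0.0092
0.55 [-10.3  -1.6   5.8] 0.0088
0.65 [-16.   -1.4  11.2] 0.0093
0.75 [-23.3  -2.6  17.7] 0.0089
0.85 [-28.7  -2.8  29.5] 0.0092
0.95 [-26.7  -1.4  36.1] 0.0088
1.05 [-22.8  -1.5  40.7] 0.0092
```

```bash
python3 - <<'E'
from h import *
arm.grip(.018); print(arm.current_ee_pos(),arm.current_force())
arm.grip(0); print(arm.current_ee_pos(),arm.current_force(),arm.current_width())
im=arm.snapshot("side"); cv2.imwrite("pics/s2.png",cv2.resize(im[140:260,200:360,::-1],(800,600),interpolation=cv2.INTER_CUBIC))
E
```

```text
[0.55579821 0.05746885 0.16615365] [-0.28682721  0.75315053 -0.00961962]
[0.55554667 0.05743717 0.1662631 ] [-0.62559929 -1.40882843 -1.38793381] 0.009265377169606022
```

View pics/s2.png

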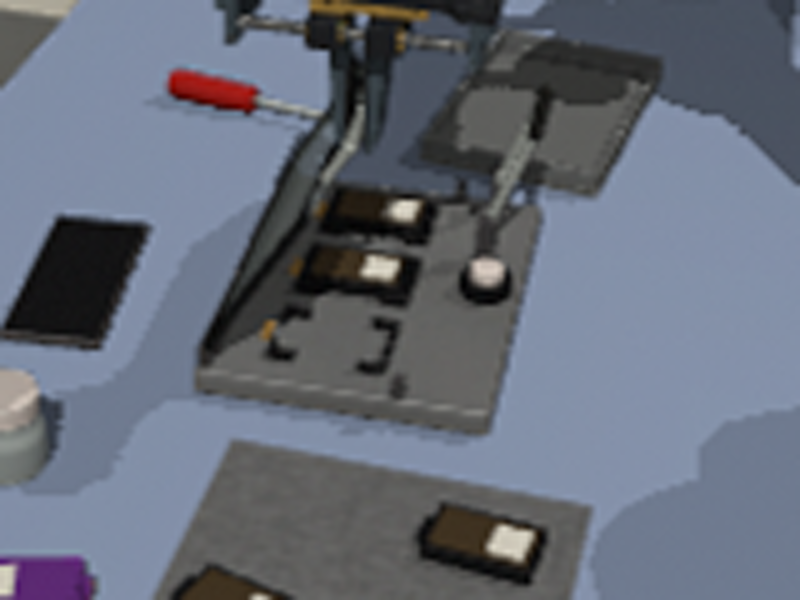

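The side crop shows the cover about 60° up, the fingers around the bar near (360,125), two charged packs in the dock at (380,210) and (360,270), and pocket2 empty at (330,340).

```bash
python3 - <<'E'
from h import *
c=arm.get_calibration("side")
for z in(.17,.175,.18,.185,.19): print(z,(proj(c["intrinsics"],c["cam_to_world"],[.554,.09,z])-[200,140])*5)
E
```

```text
0.17 [345.03889468 157.84945383]
0.175 [345.21676537 151.16318975]
0.18 [345.39545655 144.4460833 ]
0.185 [345.5749739  137.69792061]
0.19 [345.75532316 130.91848577]
```

```bash
python3 - <<'E'
from h import *
th=np.radians(2.8); ux=A([cos(th),sin(th),0])
p0=arm.current_ee_pos(); a0=1.04
for a in np.arange(1.15,1.86,.1):
    d=.165*(cos(a0)-cos(a))*ux+A([0,0,.165*(sin(a)-sin(a0))])
    arm.move_l(p0+d,feed=.1); f=arm.current_force(); print(round(a,2),np.round(f,1),round(arm.current_width(),4))
    if np.linalg.norm(f)>38: arm.grip(.016);arm.grip(0)
print(arm.current_ee_pos())
arm.grip(.04); arm.move_l(arm.current_ee_pos()+[0,0,.08],feed=.15)
th=2.8
# look at the dock from above
p=[.50,.0,.24]; arm.move_to(p,R(92.8)); wrist("w3"); print(arm.current_t())
im=np.load("pics/w3.npz")["im"][60:270,100:380,::-1]
cv2.imwrite("pics/w3c.png",cv2.resize(im,(800,600),interpolation=cv2.INTER_CUBIC))
E
```

```text
1.15 [-1.9 -0.6  4.8] 0.0095
1.25 [-2.8 -1.1  8. ] 0.0094
1.35 [-1.6 -0.7  7.1] 0.0093
1.45 [-0.9 -1.6  8.4] 0.0089
1.55 [ 0.9 -1.5  6.1] 0.0092
1.65 [ 1.8 -1.3  2.6] 0.0093
1.75 [ 0.8 -2.3  2.3] 0.0092
1.85 [ 1.4 -3.3  0.9] 0.009
[0.6842308  0.06369033 0.18238553]
16.325
```

View pics/w3c.png

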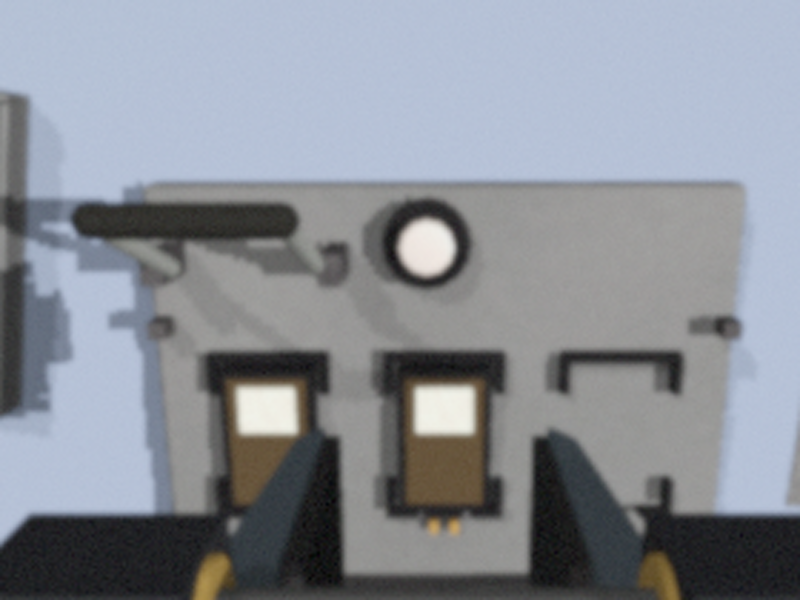

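The close-up shows the cover out of the way, the charged packs' bronze tops at (266,443) and (445,443), pocket2 empty at (619,430), the button at (427,247) and the clamp bar at (186,220).

```bash
python3 - <<'E'
from h import *
g=lambda u,z: wpix("w3",crop(u,2.857,(100,60)),z,1)
th=np.radians(2.8);B=A([[cos(th),sin(th)],[-sin(th),cos(th)]])  # world->dock axes
for n,u,z in[("full0 near",(267,378),.032),("full0 far",(270,508),.032),("full0 L",(227,430),.032),("full0 R",(308,430),.032),
 ("full1 near",(445,378),.032),("full1 far",(445,508),.032),("full1 L",(403,430),.032),("full1 R",(488,430),.032),
 ("p0 L",(203,360),.028),("p0 R",(328,360),.028),("p1 L",(380,360),.028),("p1 R",(503,360),.028),("p2 L",(556,360),.028),("p2 R",(683,360),.028),
 ("p1 near",(440,353),.028),("p1 far",(440,515),.028),("p2near",(619,353),.028),("p2far",(640,516),.028),("button",(427,247),.03),("clampL",(75,220),.131),("clampR",(297,220),.131),("trayedge",(25,250),.022)]:
    w=g(u,z);print(n,np.round(w,4),"dock",np.round(B@w[:2],4))
E
```

```text
full0 near [ 0.538 -0.075  0.032] dock [ 0.5337 -0.1012]
full0 far [ 0.6031 -0.074   0.032 ] dock [ 0.5988 -0.1033]
full0 L [ 0.5643 -0.0938  0.032 ] dock [ 0.559  -0.1212]
full0 R [ 0.5625 -0.0561  0.032 ] dock [ 0.5591 -0.0835]
full1 near [0.5341 0.0064 0.032 ] dock [ 0.5337 -0.0197]
full1 far [0.5991 0.0098 0.032 ] dock [ 0.5988 -0.0195]
full1 L [ 0.5603 -0.0118  0.032 ] dock [ 0.5591 -0.0392]
full1 R [0.5584 0.0278 0.032 ] dock [5.591e-01 4.000e-04]
p0 L [ 0.532  -0.1051  0.028 ] dock [ 0.5263 -0.131 ]
p0 R [ 0.5292 -0.0477  0.028 ] dock [ 0.5263 -0.0734]
p1 L [ 0.5281 -0.0238  0.028 ] dock [ 0.5263 -0.0495]
p1 R [0.5253 0.0327 0.028 ] dock [0.5263 0.007 ]
p2 L [0.5242 0.0571 0.028 ] dock [0.5263 0.0314]
p2 R [0.5213 0.1154 0.028 ] dock [0.5263 0.0898]
p1 near [0.5234 0.0036 0.028 ] dock [ 0.523  -0.0219]
p1 far [0.6048 0.0077 0.028 ] dock [ 0.6044 -0.0219]
p2near [0.5194 0.0856 0.028 ] dock [0.523  0.0601]
p2far [0.6006 0.1047 0.028 ] dock [0.605  0.0752]
button [ 0.4748 -0.0045  0.03  ] dock [ 0.474  -0.0277]
clampL [ 0.457  -0.1175  0.131 ] dock [ 0.4507 -0.1397]
clampR [ 0.4535 -0.0463  0.131 ] dock [ 0.4507 -0.0684]
trayedge [ 0.4861 -0.1854  0.022 ] dock [ 0.4765 -0.2089]
```

```bash
cat >> h.py <<'E'
TH=2.8; th=np.radians(TH)
def D(x,y,z): return A([cos(th)*x-sin(th)*y, sin(th)*x+cos(th)*y, z])   # dock axes -> world
def invD(p): return A([cos(th)*p[0]+sin(th)*p[1], -sin(th)*p[0]+cos(th)*p[1], p[2]])
PX=.565; PY=[-.1028,-.0208,.0612]
def pick(p,psi,z,op=.058,hi=.17):
    arm.grip(op); arm.move_to(A([p[0],p[1],hi]),R(psi)); arm.move_l([p[0],p[1],z],feed=.15)
    f=arm.current_force(); arm.grip(.02); w=arm.current_width(); e=arm.current_ee_pos()
    arm.move_l([e[0],e[1],hi],feed=.15); print("pick",np.round(e,4),"w",round(w,4),round(arm.current_width(),4),"f",np.round(f,1)); return e
def place(p,psi,z,op=.058,hi=.17):
    arm.move_to(A([p[0],p[1],hi]),R(psi)); arm.move_l([p[0],p[1],z+.02],feed=.15); arm.move_l([p[0],p[1],z],feed=.05)
    print("place w",round(arm.current_width(),4),"f",np.round(arm.current_force(),1)); arm.grip(op); arm.move_l([p[0],p[1],hi],feed=.15)
E
python3 - <<'E'
from h import *
for u in((183,158),(181,320),(100,152)): print(np.round(wpix("w1",u,.022),4))
for u in[(135,350),(272,355),(248,315),(155,405)]: print(np.round(pix("scene",u,.022),4))
print([np.round(arm.solve_ik(D(PX,y,.023),R(92.8)),0) for y in PY], np.round(arm.solve_ik([.48,-.35,.01],R(92.8)),0))
im=np.load("pics/w2.npz")["im"][120:270,160:360,::-1]
cv2.imwrite("pics/w2c.png",cv2.resize(im,(800,600),interpolation=cv2.INTER_CUBIC))
e=pick(D(.566,PY[1],0),92.8,.0225)
print(invD(e)); wrist("w4")
E
```

```text
[ 0.4196 -0.18    0.022 ]
[ 0.5654 -0.2005  0.022 ]
[ 0.4146 -0.2498  0.022 ]
[ 0.4104 -0.4031  0.022 ]
[ 0.5659 -0.206   0.022 ]
[ 0.4409 -0.1945  0.022 ]
[ 0.5579 -0.4164  0.022 ]
[array([ -13.,   38.,   95.,   -0.,   47., -106.]), array([ -5.,  38.,  96.,  -0.,  46., -98.]), array([  3.,  38.,  96.,  -0.,  46., -90.])] [ -42.   41.   92.   -0.   47. -135.]
pick [0.5667 0.0069 0.0231] w 0.0435 0.0433 f [0.3 0.3 0.2]
[ 0.56639196 -0.02083054  0.02311956]
```

View pics/w2c.png

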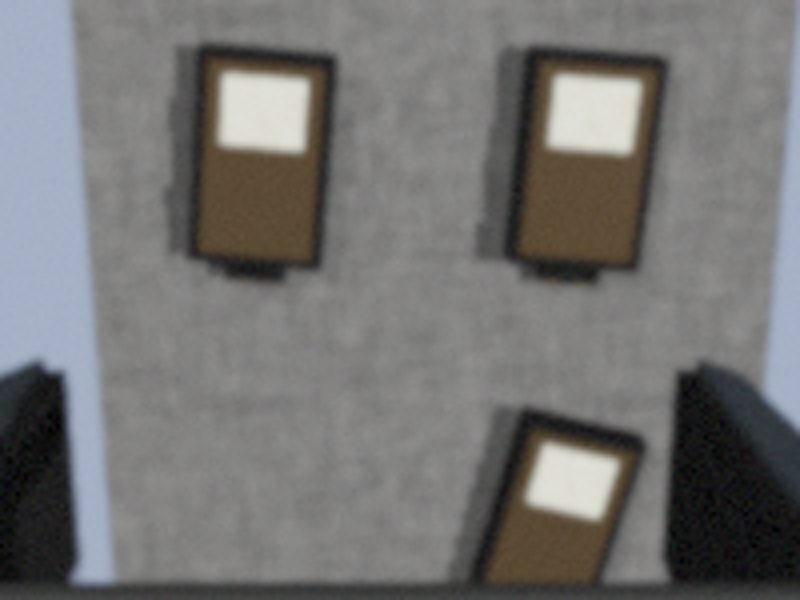

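View pics/w4.png

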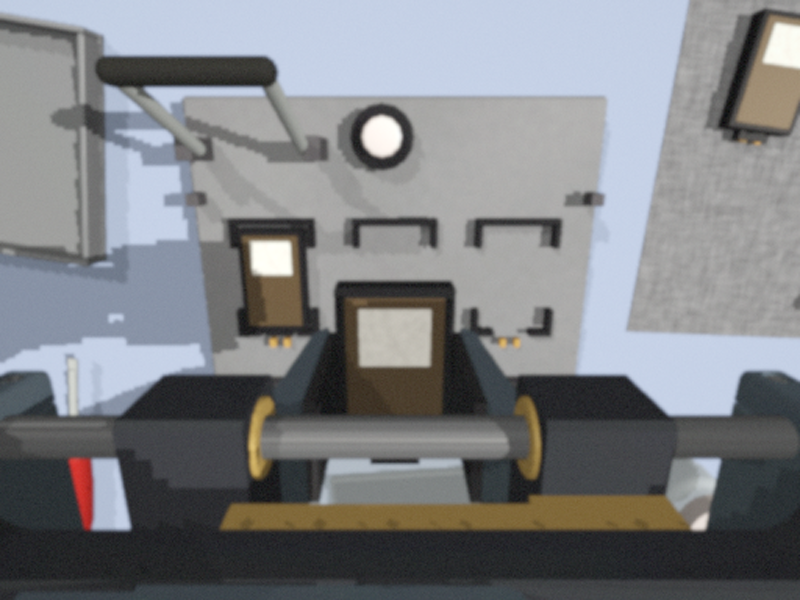

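w2c shows the three flat packs well: tops at (263,155) and (588,158) in the crop, plus the skewed one at (570,510). In w4 full1 is gripped squarely, with its near edge at rows 284–297. Pocket1 and pocket2 are empty, full0 is at (272,283), and tray right-hand corners are at (101,36) and (97,262).

```bash
python3 - <<'E'
from h import *
e=A([.5667,.0069,.17])
for n,u,z in[("held near bottom",(395,284),.1669),("held bronze near",(395,297),.1789),("tray c1",(101,36),.022),("tray c2",(97,262),.022),
 ("p1 near",(394,219),.028),("p1L",(349,232),.028),("p1R",(438,232),.028),("p2 near",(516,219),.028),("p2L",(472,232),.028),("p2R",(560,232),.028),("p2 far",(540,333),.028),("p0 near",(272,220),.028),("p0 far",(305,333),.028),("full0 bz near",(272,233),.032),("full0 far",(275,326),.032),("full0 L",(242,280),.032),("full0 R",(303,280),.032),("button",(381,136),.03),("clampL",(98,72),.131),("clampR",(275,71),.131)]:
    w=wpix("w4",u,z);print(n,np.round(w,4),np.round(invD(w),4), "rel",np.round(invD(w)-invD(e),4) if "held" in n else "")
g=lambda u,z: wpix("w2",crop(u,4,(160,120)),z,1)
for n,c in(("A",[(200,45),(335,57),(320,268),(190,257)]),("B",[(530,47),(665,60),(636,268),(507,258)]),("C",[(522,410),(645,437)])):
    w=A([g(u,.012) for u in c]); print(n,np.round(w[:,:2].tolist(),4).tolist(),np.round(w.mean(0),4), "len",[np.round(np.linalg.norm(w[i]-w[i-1]),4) for i in range(len(c))], "yaw", [np.round(np.degrees(np.arctan2(*(w[i]-w[i-1])[1::-1])),1) for i in range(len(c))])
E
```

```text
held near bottom [0.5314 0.0059 0.1669] [ 0.531  -0.0201  0.1669] rel [-0.0353  0.0007 -0.0031]
held bronze near [0.533  0.006  0.1789] [ 0.5327 -0.0201  0.1789] rel [-0.0337  0.0007  0.0089]
tray c1 [ 0.4237 -0.1772  0.022 ] [ 0.4145 -0.1976  0.022 ] rel 
tray c2 [ 0.5642 -0.1973  0.022 ] [ 0.5538 -0.2247  0.022 ] rel 
p1 near [0.524 0.005 0.028] [ 0.5236 -0.0206  0.028 ] rel 
p1L [ 0.534  -0.0243  0.028 ] [ 0.5322 -0.0504  0.028 ] rel 
p1R [0.5311 0.0345 0.028 ] [0.5322 0.0085 0.028 ] rel 
p2 near [0.5201 0.085  0.028 ] [0.5236 0.0595 0.028 ] rel 
p2L [0.53   0.0569 0.028 ] [0.5322 0.031  0.028 ] rel 
p2R [0.5272 0.1151 0.028 ] [0.5322 0.0892 0.028 ] rel 
p2 far [0.5986 0.1115 0.028 ] [0.6034 0.0822 0.028 ] rel 
p0 near [ 0.5286 -0.075   0.028 ] [ 0.5243 -0.1008  0.028 ] rel 
p0 far [ 0.6068 -0.0537  0.028 ] [ 0.6035 -0.0833  0.028 ] rel 
full0 bz near [ 0.5366 -0.0742  0.032 ] [ 0.5323 -0.1004  0.032 ] rel 
full0 far [ 0.6011 -0.0737  0.032 ] [ 0.5968 -0.103   0.032 ] rel 
full0 L [ 0.5693 -0.0951  0.032 ] [ 0.564  -0.1228  0.032 ] rel 
full0 R [ 0.5673 -0.0542  0.032 ] [ 0.564  -
[... 184 characters left out ...]
0.4514 -0.0687  0.131 ] rel 
A [[0.3861, 0.2271], [0.3898, 0.2688], [0.4577, 0.2634], [0.454, 0.2212]] [0.4219 0.2451 0.012 ] len [np.float64(0.0682), np.float64(0.0418), np.float64(0.0682), np.float64(0.0424)] yaw [np.float64(175.0), np.float64(85.0), np.float64(-4.6), np.float64(-95.0)]
B [[0.3867, 0.3291], [0.3907, 0.3711], [0.4577, 0.3663], [0.4544, 0.3242]] [0.4224 0.3476 0.012 ] len [np.float64(0.0678), np.float64(0.0422), np.float64(0.0672), np.float64(0.0422)] yaw [np.float64(175.8), np.float64(84.6), np.float64(-4.1), np.float64(-94.6)]
C [[0.5075, 0.3309], [0.5174, 0.373]] [0.5125 0.352  0.012 ] len [np.float64(0.0432), np.float64(0.0432)] yaw [np.float64(-103.2), np.float64(76.8)]
```

```bash
python3 - <<'E'
from h import *
c=arm.get_calibration("scene")
for C,y in(((.477,-.299),-8),((.485,-.302),-7)):
    t=np.radians(y)
    for lx,ly in((-.075,-.11),(.075,.11),(-.075,.11),(.075,-.11)):
        print(np.round(1.5625*proj(c["intrinsics"],c["cam_to_world"],[C[0]+cos(t)*lx-sin(t)*ly,C[1]+sin(t)*lx+cos(t)*ly,.022])),end=" ")
    print()
g=lambda u,z: wpix("w3",crop(u,2.857,(100,60)),z,1)
print(g((27,97),.022))
E
```

```text
[134. 342.] [275. 354.] [250. 306.] [149. 397.] 
[133. 346.] [276. 356.] [249. 308.] [150. 402.] 
[ 0.41999502 -0.17888721  0.022     ]
```

```bash
python3 - <<'E'
from h import *
t=np.radians(-7.5)
def tr(lx,ly): return A([.483+cos(t)*lx-sin(t)*ly,-.302+sin(t)*lx+cos(t)*ly,0])
print(arm.current_width())
place(tr(-.003,-.05),82.5,.0085)
e=pick(D(.566,PY[0],0),92.8,.0225); print(invD(e)); wrist("w5")
place(tr(-.003,.05),82.5,.0085)
# look at the mat from the other side, fingers not hiding pack C
arm.move_to([.42,.29,.22],R(90)); wrist("w6")
arm.move_to([.48,-.28,.24],R(90)); wrist("w7"); print(arm.current_t())
a=cv2.imread("pics/w5.png")[200:420,200:600]; b=cv2.imread("pics/w7.png"); d=cv2.imread("pics/w6.png")
cv2.imwrite("pics/m1.png",np.vstack([np.hstack([cv2.resize(a,(400,220)),cv2.resize(b[60:440],(400,220))]),cv2.resize(d[130:430,200:620],(800,380))[:,:]]))
E
```

```text
0.04361499136009098
place w 0.0435 f [ 0.3 -0.9 -0.9]
pick [ 0.5707 -0.0751  0.0231] w 0.0438 0.0437 f [-0.6 -0.   0.8]
[ 0.56638378 -0.10288211  0.02314618]
place w 0.0437 f [-0.1  0.2 -0.3]
36.9083
```

View pics/m1.png

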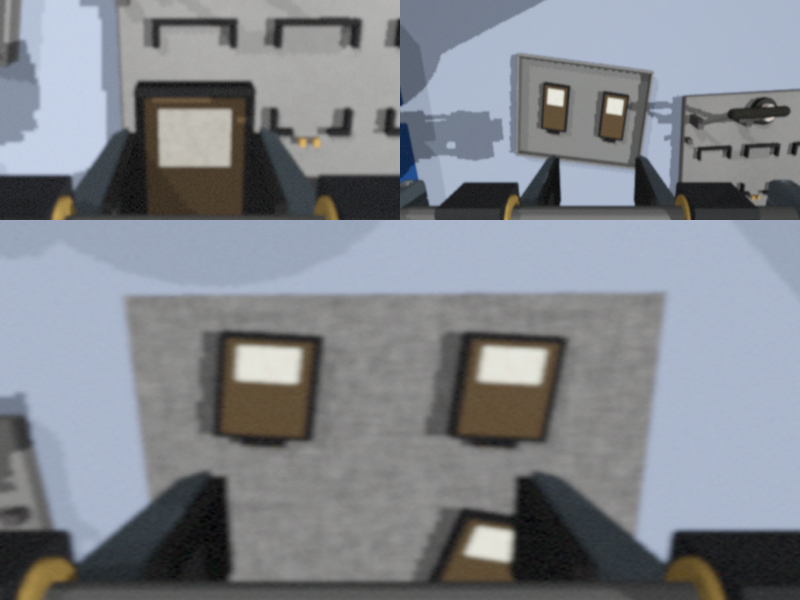

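Both charged packs lie flat and apart in the tray, at (555,107) and (613,117) in the mosaic. The mat packs haven't moved. The held full0 sat in the fingers exactly as full1 did, so I'll use that as the alignment reference for the flat packs.

```bash
cat >> h.py <<'E'
def shift(name):
    "offset (m) of held pack along tool -x (dock +x) against the reference in w4, by matching its near part"
    g=lambda n: cv2.resize(cv2.cvtColor(np.load(f"pics/{n}.npz")["im"],cv2.COLOR_RGB2GRAY),None,fx=8,fy=8,interpolation=cv2.INTER_CUBIC)
    r=g("w4"); t=r[186*8:258*8,224*8:280*8]; m=cv2.matchTemplate(g(name)[160*8:284*8,205*8:299*8],t,cv2.TM_CCOEFF_NORMED)
    _,v,_,(x,y)=cv2.minMaxLoc(m); dc,dr=x/8+205-224,y/8+160-186
    d=np.load("pics/w4.npz");K,T=d["K"],d["T"]
    p=lambda r: invD(ray(K,T,(252,r),.179))[0]
    off=p(200+dr)-p(200); print("shift",np.round([dc,dr,v,off],4)); return off
def seat(i,name):
    arm.move_to(D(.566,PY[i],.17),R(92.8)); arm.sleep(.3); wrist(name); off=shift(name); w=arm.current_width()
    if w<.041 or abs(off)>.03: print("STOP",w); return
    x=.566-off; arm.move_l(D(x,PY[i],.17)); arm.move_l(D(x,PY[i],.045),feed=.15)
    arm.move_l(D(x,PY[i],.024),feed=.04); f=arm.current_force(); e=arm.current_ee_pos(); print("seat",np.round(f,1),np.round(invD(e),4),arm.current_width())
    if np.linalg.norm(f)>15: print("CHECK"); return
    arm.grip(.058); arm.move_l(D(x,PY[i],.17),feed=.15)
E
python3 - <<'E'
from h import *
print(shift("w5"))
for n,c in(("A",[(220,333),(322,338),(310,440),(213,436)]),("B",[(463,333),(565,339),(545,440),(450,436)])):
    w=A([wpix("w6",(u/800*420+200,(v-220)/380*300+130),.012) for u,v in c]); print(n,np.round(w.mean(0),4))
e=pick([.4225,.2455],85.2,.0025)
seat(2,"f1"); print(arm.current_t())
E
```

```text
shift [0.     0.     0.9979 0.    ]
0.0
A [0.4222 0.245  0.012 ]
B [0.4224 0.3478 0.012 ]
pick [0.4228 0.2456 0.003 ] w 0.0435 0.0434 f [ 0.1 -0.1  0.2]
shift [0.000e+00 2.000e+00 9.971e-01 1.200e-03]
seat [-0.8 -0.5 -0.1] [0.5648 0.0612 0.0239] 0.043816635764511176
46.6167
```

```bash
python3 - <<'E'
from h import *
e=pick([.4235,.348],85.4,.0025)
seat(1,"f2"); print(arm.current_t())
arm.move_to([.50,.30,.24],R(90)); wrist("w8")
arm.move_to([.50,.0,.24],R(92.8)); wrist("w9")
a=np.load("pics/w8.npz")["im"][100:270,130:410,::-1]; b=np.load("pics/w9.npz")["im"][130:270,150:390,::-1]
cv2.imwrite("pics/m2.png",np.vstack([cv2.resize(a,(494,300)),cv2.resize(b,(494,288))]).repeat(1,0))
E
```

```text
pick [0.4238 0.3482 0.0031] w 0.0438 0.0437 f [-0.3  0.9  0.1]
shift [0.000e+00 1.750e+00 9.969e-01 1.000e-03]
seat [ 0.6  0.2 -1.2] [ 0.5649 -0.0208  0.0238] 0.0439502620233457
56.0583
```

View pics/m2.png

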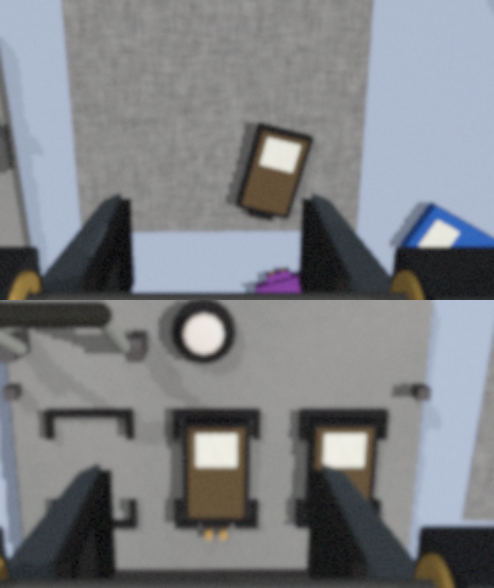

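The two seated packs lie square in pocket1 and pocket2, at (216,475) and (344,475). The remaining flat pack has top corners (260,123), (312,137), (288,217) and (238,204).

```bash
python3 - <<'E'
from h import *
w=A([wpix("w8",crop(u,494/280,(130,100)),.012,1) for u in((260,123),(312,137),(288,217),(238,204))])
l=[np.linalg.norm(w[i]-w[i-1]) for i in range(4)]; c=w.mean(0)
d=(w[2]+w[3]-w[0]-w[1]); y=np.degrees(np.arctan2(d[1],d[0])); print(np.round(c,4),y,np.round(l,4))
assert np.hypot(*(c[:2]-[.5465,.344]))<.006 and abs(y+13.2)<3
e=pick([c[0]+.0005,c[1]],90+y,.0025)
seat(0,"f3")
arm.move_to([.50,-.05,.24],R(92.8)); wrist("w10"); print(arm.current_t())
im=np.load("pics/w10.npz")["im"][100:270,120:400,::-1]; s=arm.snapshot("side")[140:260,200:360,::-1]
cv2.imwrite("pics/m3.png",np.vstack([cv2.resize(im,(494,300)),cv2.resize(s,(400,300))[:, :]] if 0 else [cv2.resize(im,(480,291)),cv2.resize(s,(480,300))]))
E
```

```text
[0.547  0.3449 0.012 ] -13.575603829626177 [0.068  0.0417 0.0681 0.0418]
pick [0.5479 0.3451 0.0032] w 0.0443 0.0437 f [-0.7  1.5  0.1]
shift [1.250e-01 4.250e+00 9.951e-01 2.500e-03]
seat [ 0.6  0.  -1.3] [ 0.5634 -0.1028  0.0238] 0.04379042458620015
68.8333
```

View pics/m3.png

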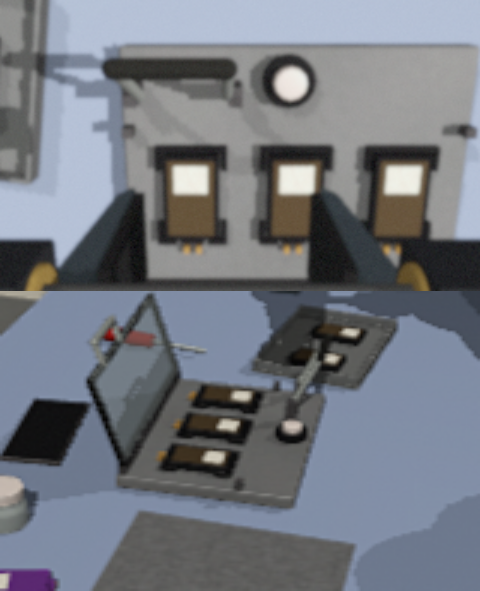

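All three pockets are filled squarely, both charged packs are in the tray and the mat is empty. Next I'll shut the cover.

```bash
python3 - <<'E'
from h import *
ux=A([cos(th),sin(th),0]); b=A([.6842,.0637,.1824])
arm.grip(.04); arm.move_to(b+[0,0,.08],R(2.8)); arm.move_l(b,feed=.1); arm.grip(0)
p0=arm.current_ee_pos(); print(p0,arm.current_width()); a0=1.85
for a in np.arange(1.75,.09,-.1):
    d=.165*(cos(a0)-cos(a))*ux+A([0,0,.165*(sin(a)-sin(a0))])
    arm.move_l(p0+d,feed=.1); f=arm.current_force()
    if np.linalg.norm(f)>12: print(round(a,2),np.round(f,1))
    if np.linalg.norm(f)>30: arm.grip(.016);arm.grip(0)
    if abs(arm.current_width()-.0092)>.002: print("w",arm.current_width()); break
print("t",arm.current_t(),arm.current_ee_pos(),arm.current_width())
arm.grip(.026); e=arm.current_ee_pos(); arm.move_l([e[0],e[1],.11]); arm.grip(0)
arm.move_l([e[0]-.001,e[1],.06],feed=.1)
for z in np.arange(.056,.036,-.0015):
    arm.move_l([e[0]-.001,e[1],z],feed=.05); f=arm.current_force()[2]
    print(round(z,4),round(f,1),end="; ")
    if f>15: break
print(arm.current_ee_pos())
arm.move_l([e[0]-.001,e[1],.13]); print(arm.current_force())
E
```

```text
[0.6842678  0.06371778 0.18255464] 0.009205251607384746
t 77.9167 [0.47557685 0.05354361 0.04891761] 0.008882492941361602
0.056 1.0; 0.0545 -0.0; 0.053 0.2; 0.0515 -0.2; 0.05 -1.2; 0.0485 0.2; 0.047 0.3; 0.0455 -0.0; 0.044 0.9; 0.0425 21.0; [0.47549467 0.05350642 0.04316008]
[0.31612889 0.11916379 0.07205302]
```

```bash
python3 - <<'E'
from h import *
def tri(obs):
    M=[];b=[]
    for n,uv in obs:
        d=np.load(f"pics/{n}.npz"); P=d["K"]@np.linalg.inv(d["T"])[:3]
        for k in(0,1): r=P[k]-uv[k]*P[2]; M.append(r[:3]); b.append(-r[3])
    x=np.linalg.lstsq(A(M),A(b),rcond=None)[0]
    return np.round(x,4),np.round(invD(x),4)
m3=lambda u: A(u)/(480/280)+A([120,100])
f=lambda a,b,c,d:[("w1",crop(a)),("w3",crop(b,2.857,(100,60))),("w4",A(c)/1.5625),("w10",m3(d))]
print(tri(f((25,80),(75,220),(98,72),(104,69)))); print(tri(f((250,70),(297,220),(275,71),(236,69))))
print(tri(f((295,115),(333,258),(316,148),(236,92))))
E
```

```text
(array([ 0.4574, -0.1181,  0.1297]), array([ 0.4511, -0.1403,  0.1297]))
(array([ 0.4539, -0.0471,  0.1291]), array([ 0.4511, -0.0692,  0.1291]))
(array([ 0.4817, -0.0445,  0.0378]), array([ 0.4789, -0.068 ,  0.0378]))
```

```bash
python3 - <<'E'
from h import *
y=-.1048; h=.4753; a0=1.86
p=D(.4511,y,.1154); arm.grip(.04); e=arm.current_ee_pos(); arm.move_l([e[0],e[1],.23]); arm.move_to(p+[0,0,.1],R(2.8)); arm.move_l(p,feed=.1); print(arm.current_force())
arm.grip(0); print(arm.current_width(),invD(arm.current_ee_pos()))
p0=arm.current_ee_pos()
for a in np.arange(1.76,.34,-.1):
    q=p0+D(.085*(cos(a)-cos(a0)),0,0)+A([0,0,.085*(sin(a)-sin(a0))])
    arm.move_l(q,feed=.1); f=arm.current_force()
    if np.linalg.norm(f)>12: print(round(a,2),np.round(f,1))
    if np.linalg.norm(f)>30: arm.grip(.02);arm.grip(0)
    if abs(arm.current_width()-.0112)>.002: print("w",arm.current_width()); break
print(a,invD(arm.current_ee_pos()),arm.current_t())
arm.grip(.04); e=arm.current_ee_pos(); arm.move_l([e[0],e[1],.15]); arm.grip(0)
x=h+.083; g=D(x,y,0)
arm.move_l([g[0],g[1],.15]); arm.move_l([g[0],g[1],.10])
for z in np.arange(.09,.046,-.002):
    arm.move_l([g[0],g[1],z],feed=.05); f=arm.current_force(); print(round(z,3),np.round(f[2],1),end="; ")
    if f[2]>15: break
print(arm.current_ee_pos()); arm.move_l([g[0],g[1],.16]); wrist("w11")
cv2.imwrite("pics/w11c.png",cv2.imread("pics/w11.png"))
E
```

```text
[-0.21771731 -0.70425228  0.43855679]
0.011200536330945495 [ 0.45122084 -0.10481787  0.11551698]
0.36 [11.5  2.   4.7]
0.35999999999999877 [ 0.55715942 -0.10507351  0.06454264] 91.0
0.09 1.3; 0.088 0.5; 0.086 -0.1; 0.084 0.0; 0.082 -0.8; 0.08 0.2; 0.078 0.5; 0.076 -1.4; 0.074 -0.9; 0.072 -0.0; 0.07 0.9; 0.068 -0.0; 0.066 0.2; 0.064 1.0; 0.062 0.1; 0.06 -0.0; 0.058 -0.3; 0.056 0.9; 0.054 1.9; 0.052 25.6; [ 0.5629921  -0.07745487  0.05316991]
```

View pics/w11.png

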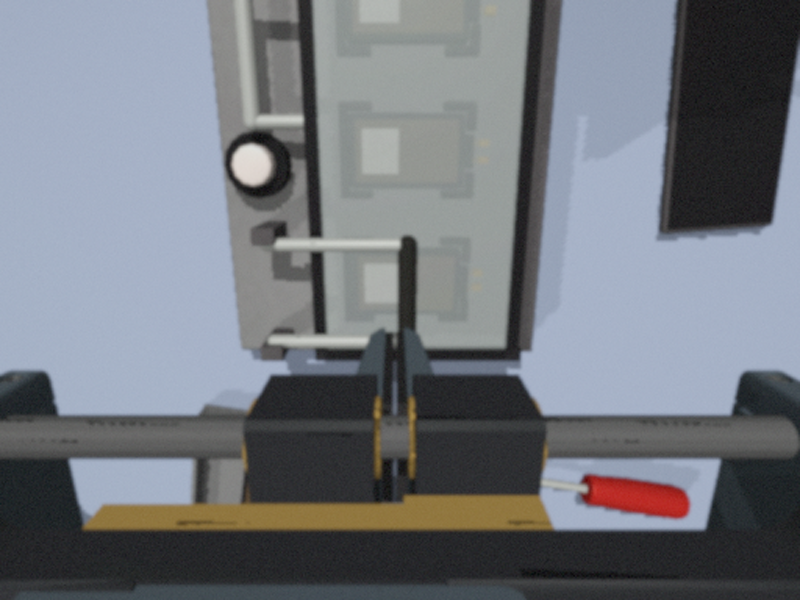

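The cover is shut and the clamp bar is level over it at (407,285). The button at (255,163) is clear.

```bash
python3 - <<'E'
from h import *
g=D(.473,-.0285,0); e=arm.current_ee_pos()
arm.move_l([e[0],e[1],.2]); arm.move_to([g[0],g[1],.12],R(92.8)); arm.move_l([g[0],g[1],.06],feed=.1)
f0=arm.current_force()[2]; zc=None
for z in np.arange(.055,.012,-.001):
    arm.move_l([g[0],g[1],z],feed=.05); f=arm.current_force()[2]-f0; print(round(z,3),round(f,1),end="; ")
    if f>14: break
arm.sleep(.3); print(arm.current_ee_pos(),arm.current_force())
arm.move_l([g[0],g[1],.15],feed=.1); arm.sleep(.3); print(arm.current_t())
arm.move_to([.40,-.02,.28],R(92.8)); wrist("w12")
s=arm.snapshot("side")[140:260,200:360,::-1]
cv2.imwrite("pics/m4.png",np.hstack([cv2.resize(cv2.imread("pics/w12.png"),(400,300)),cv2.resize(s,(400,300),interpolation=cv2.INTER_CUBIC)]))
E
```

```text
0.055 -0.2; 0.054 -0.8; 0.053 0.2; 0.052 -1.0; 0.051 0.2; 0.05 -0.8; 0.049 0.4; 0.048 0.0; 0.047 1.1; 0.046 -0.3; 0.045 -0.6; 0.044 0.3; 0.043 -0.8; 0.042 0.7; 0.041 0.8; 0.04 2.4; 0.039 3.3; 0.038 3.8; 0.037 3.7; 0.036 9.4; 0.035 29.0; [ 0.47398735 -0.00537738  0.03584369] [-4.4174294   0.436225   29.58985161]
109.5
```

View pics/m4.png

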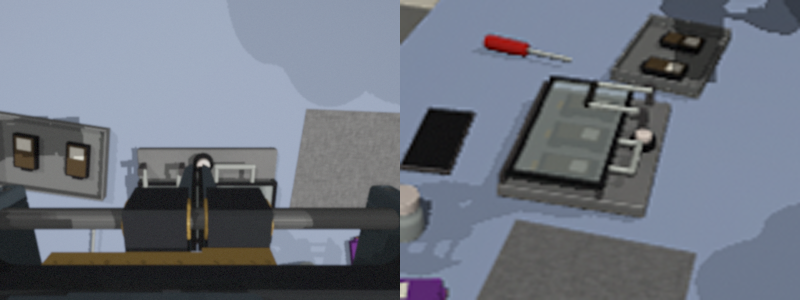

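The cover is shut, the clamp is down and the button is back up. The force trace showed about 6 mm of spring travel and then the stop. The packs are in place and the robot is clear.

```bash
python3 -c "
from rig import arm
print(arm.sign_off())"
```

```text
the job is handed in; nothing more can be done
None
```

I handed the job in at about 110 s: both charged packs are in the tray, all three flat packs are seated, the cover is shut, the clamp is down, and the start button was pressed and let go. The sign-off returned no verdict; this comes from the pictures and force readings.

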